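# Lock the reamer in the bench chuck for the wiper arms

### The job

Two identical hand-tightened chucks stand upright on the garage shelf, and an orange-headed reamer bit stands loose in the open jaws of one of them. Turn that chuck's knurled sleeve clockwise, seen from above, until its three jaws have closed firmly on the bit, then let go, leaving the bit standing upright in the chuck. Leave the sleeve of the empty chuck as it is.

Things in the scene. Friction and masses are not known exactly. Their poses are not given: they have to be found in the camera images.
- chuck: The chuck with the bit, fixed upright; the other looks alike but is empty. Origin: on its axis, at the underside of its grey base (110 mm wide, 12 high) on the shelf. Column 38 mm wide (60 at its foot). Round knurled steel sleeve, 45 mm wide, 55 to 92 mm above the origin: grip across it at about 76 mm, any direction. Three dark jaws inside its 36 mm hole. Bit's top: 112 mm above origin.
- sleeve (a joint): Angle (rad) of that chuck's sleeve about its vertical axis: 0 = jaws open, growing clockwise from above; red mark on its rim. Starts at 0 to 0.35. The jaws move in together, 5 mm per rad, and meet the bit at about 1.1; from there it is stiff and gives only a little (end stop 1.4). Friction 0.12 N m; it stays where left.
- bit: Reamer bit with an orange-coated head, 60 mm long, 40 g, loose, standing in the chuck's bore with 1 mm play all round. Origin: centre of its lower end, 52 mm above the chuck's origin; z along it, upward. Steel shank 10 mm wide, orange 16 mm collar 42 to 48 mm up, tapered orange tip 20 mm above the sleeve's upper rim.
- spare_sleeve (a joint): Angle (rad) of the empty chuck's sleeve, same meaning; starts at 0 to 0.35, to be left alone.

How it is judged:
By the outcome, as a careful person would: the job done as asked, in the order asked, and still so for the second after the job is handed in, with the robot touching nothing.
It also fails if it takes over 32 s, if anything falls off the work surface, if the arm or the gripper's body presses on something with over 40 N, if the wrist force passes 120 N, or if a joint passes its speed limit or range.

### The arm

A 6-joint arm with a two-finger parallel gripper is mounted at the origin on the work surface. World frame = base frame: x ahead of the robot, y to its left, z up, the work surface at z = 0. Lengths are in m, angles in rad, forces in N, time in s.
With the tool pointing down it reaches from about 0.425 to 0.95 m from the base axis. Payload 14.7 kg.
Tool frame: the origin (TCP) lies on the centre line of the jaws, within the pads' length; the fingertips stand 22 mm ahead of it and the grasp point (between the pads) lies 3 mm ahead of it; z points along the fingers, x is the direction in which the jaws open and shut, and the axes are right-handed (so a half turn about z gives the same grasp; the last joint's range is limited). The gripper opens to 85 mm and grips with 20 to 120 N. Pads are 22 mm wide; open, the fingers measure 114 mm over their backs; the gripper's body (76 mm by 85 mm) begins 54 mm behind the grasp point. The pads swing forward as they close: fully open they stand 13 mm farther back than shut.
Start: joints at [1.133, 0.48, 1.596, -0, 1.065, -0.047], TCP at [0.248, 0.601, 0.253] pointing down, gripper open.
Joint ranges: [-2.75, 2.75], [-0.82, 2.05], [0.23, 2.67], [-1.56, 4.7], [0.09, 2.69], [-2.92, 2.92]. Speed limits (rad/s): [1.89, 1.89, 2.39, 3.01, 3.01, 3.01].

### API

Orientations are given as a unit quaternion [w, x, y, z].
In Python, from station import sense, imaging, manip gives the robot as it stands.
- The arm moves only by the shell command python3 -m pendant 'ROWS'. ROWS is JSON, a list of rows, each a list of 7 numbers: the closure in counts, from 0 (fully open) to 255 (shut), then the shift along the tool's x, y, z in m, then the turn, a rotation vector about the tool's x, y, z in rad. A call has exactly 8 rows; each row shifts and turns the pose as measured when the row begins, along the tool's axes as they then stand; what a row does not reach is not made up. A row lasts 1/8 s, in which the tool goes at most 62.5 mm and 10.7 degrees, less where a joint would pass 70% of its speed; a pose out of reach is approached as far as the arm can. A call with a gripper value outside its range is refused whole. The fingers move at their own pace and stop on an object; the grip force is fixed at half the most. Time passes only in rows, so rows that do not move let the fingers close, or fill a call up. It gives the time, the measured TCP pose, the force and the opening at its end, in the units of the state.
- sense(): the state, without advancing time (a new reading comes with each control period).
- imaging.camera(name): name is "scene" or "top" or "wrist"; returns (picture, depth): 420x560x3 uint8, red, green, blue; 420x560 float32, m along the optical axis (not along the pixel's ray), 0 where there is no reading.
- imaging.camera_info(name): a dict with "mtx" (3x3 intrinsics, pixels), "k1" (the pictures are not rectified: a ray, as slopes to the right and down, at radius r is drawn at 1 + k1 r^2 times it, then the intrinsics apply), "cam_to_world" (4x4, takes a point from camera to world coordinates). Camera axes: x right, y up, looking along -z (the intrinsics and any distortion apply to the point x, -y, -z); pixel columns grow to the right and rows downward; lengths in m; the calibration is good to about 2 mm. A picture is of the moment at which its call begins: read the wrist's pose just before it. camera_info takes no time and is no camera call; for the wrist camera it gives the pose at the moment of the call.
- manip.sign_off(): hands the job in, once; it reports no verdict.
The state is a dict: "time_s": time; "joint_pos": joint angles; "dq": joint speeds; "effort": joint torques, N m; "tcp_pos": TCP position; "orientation": TCP orientation; "contact_force": force on the tool from outside, world axes, zero at the start; "wrist_torque": the same for the moment, N m; "grip_width": finger opening in m.
Only numpy, scipy, OpenCV 4.12 (cv2) and the standard library are available. Lean on these libraries where they do the work, as an engineer would, in place of code of your own. Each camera call takes 0.05 s, during which the arm holds its last target.

## Working session

There is one attempt and no reset: what is moved stays moved. The work goes in short steps, Python scripts to look and compute and a shell command to move; the robot and the scene stay as the last step left them, time stands still between calls to the robot, and variables do not carry over. Pictures are saved under pics/ and viewed, and the job is handed in when it is done.

```bash
ls; mkdir -p pics
python3 - <<'E'
from station import sense, imaging, manip
import cv2,numpy as np
for n in ["scene","top","wrist"]:
    p,d=imaging.camera(n); cv2.imwrite(f"pics/{n}0.png",p[:,:,::-1]); np.savez(f"{n}0.npz",p=p,d=d)
    print(n,imaging.camera_info(n))
print(sense())
E
```

```text
pics
scene {'mtx': array([[518.16311311,   0.        , 281.89206917],
       [  0.        , 518.16311311, 211.93456856],
       [  0.        ,   0.        ,   1.        ]]), 'k1': -0.07477224798799863, 'cam_to_world': array([[-0.68882549, -0.48466403,  0.53909203,  0.97280151],
       [ 0.72489778, -0.45380921,  0.51824745,  0.41736845],
       [-0.00653097,  0.74776867,  0.66392723,  0.6062277 ],
       [ 0.        ,  0.        ,  0.        ,  1.        ]])}
top {'mtx': array([[469.02323647,   0.        , 279.53264126],
       [  0.        , 469.02323647, 208.12575187],
       [  0.        ,   0.        ,   1.        ]]), 'k1': -0.044892403658421225, 'cam_to_world': array([[ 0.00860336,  0.993302  , -0.11522638,  0.46900705],
       [-0.99954779,  0.00522221, -0.02961334, -0.01185372],
       [-0.02881326,  0.11542904,  0.99289775,  0.8217765 ],
       [ 0.        ,  0.        ,  0.        ,  1.        ]])}
wrist {'mtx': array([[353.52753163,   0.        , 280.12678275],
       [  0.        , 353.52753163, 214.54694655],
       [  0.        ,   0.        ,   1.        ]]), 'k1': -0.
[... 291 characters left out ...]
0.15, 'joint_pos': array([ 1.13339403e+00,  4.80702471e-01,  1.59668431e+00,  5.96660463e-06,
        1.06510630e+00, -4.65874002e-02]), 'dq': array([-1.63182401e-04, -2.31985937e-03, -1.86756837e-03, -9.89836600e-05,
        7.44754625e-04, -1.10846398e-03]), 'effort': array([ 1.16486528e-03, -9.51161385e+01, -4.30456889e+01, -6.76394893e-05,
        8.40881432e-03, -2.03475543e-05]), 'tcp_pos': array([0.24746982, 0.60075773, 0.25282699]), 'orientation': array([ 2.30550207e-04,  8.30946566e-01,  5.56352049e-01, -3.86710814e-04]), 'contact_force': array([-0.13382448, -0.11811983,  0.09139246]), 'wrist_torque': array([-0.00168696, -0.0183357 , -0.01826962]), 'grip_width': 0.08535318174971354}
```

View pics/scene0.png

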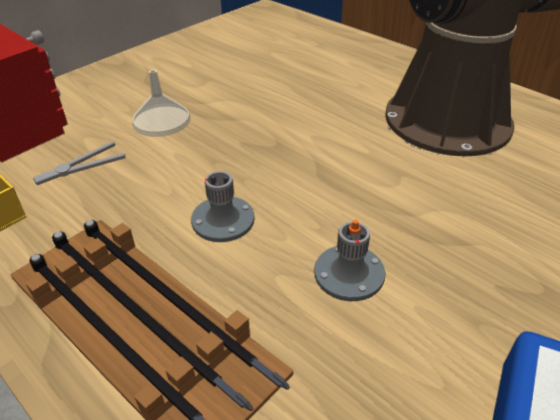

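View pics/top0.png

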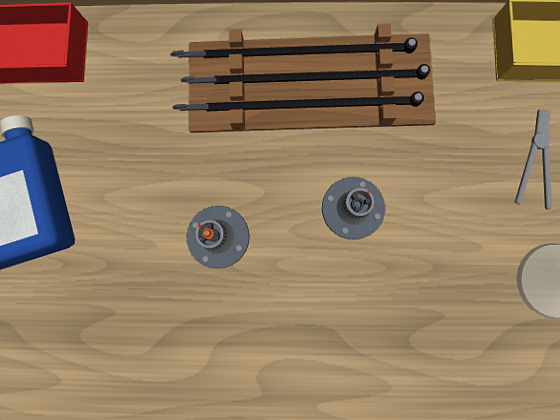

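View pics/wrist0.png

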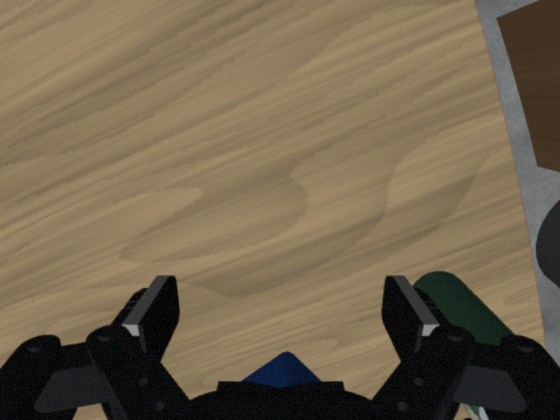

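The top view shows the chuck with the bit at about (208,233), and the empty one at about (359,203). Next I'll localise the target in an enlarged crop.

```bash
cat > h.py <<'E'
import numpy as np,cv2
from station import sense, imaging
def ray(info,u,v):
    K=info["mtx"];k=info["k1"]
    p=cv2.undistortPoints(np.array([[[u,v]]],float),K,np.array([k,0,0,0,0.]))[0,0]
    T=info["cam_to_world"]
    return T[:3,3],T[:3,:3]@np.array([p[0],-p[1],-1])
def onz(info,u,v,z):
    o,d=ray(info,u,v); return o+d*(z-o[2])/d[2]
def crop(img,x0,y0,x1,y1,s,name):
    c=cv2.resize(img[y0:y1,x0:x1,::-1],None,fx=s,fy=s,interpolation=cv2.INTER_CUBIC); cv2.imwrite(name,c)
E
python3 - <<'E'
from h import *
t=np.load("top0.npz");s=np.load("scene0.npz")
crop(t["p"],180,200,260,275,8,"pics/tc.png")
crop(s["p"],305,210,395,305,6,"pics/sc.png")
E
```

```text
(no output)
```

View pics/tc.png

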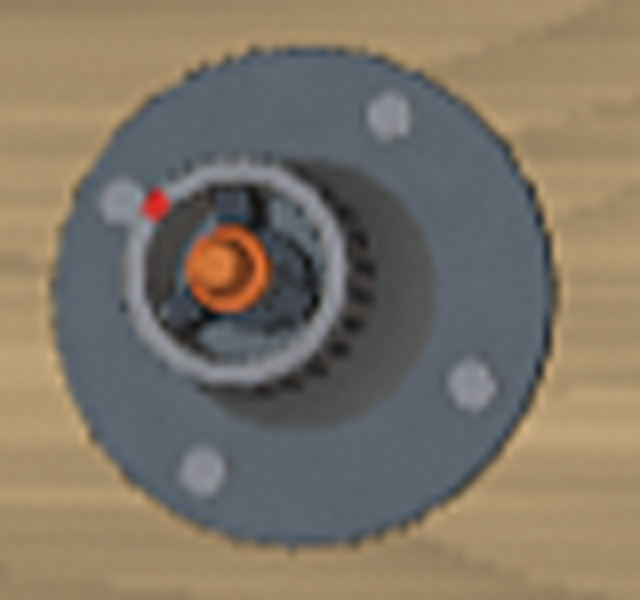

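View pics/sc.png

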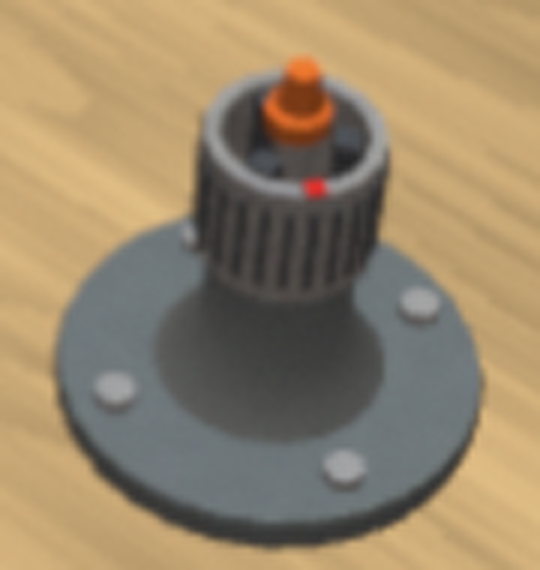

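Run:
```python
from h import *
ti=imaging.camera_info("top");si=imaging.camera_info("scene")
P=lambda x,y,x0,y0,s:(x0+(x+.5)/s-.5,y0+(y+.5)/s-.5)
print("top base",onz(ti,*P(303,297,180,200,8),.012),"rim",onz(ti,*P(237,272,180,200,8),.092),"bit tip",onz(ti,*P(216,264,180,200,8),.112))
print("scene base",onz(si,*P(270,368,305,210,6),.012),"rim",onz(si,*P(296,133,305,210,6),.092),"tip",onz(si,*P(303,62,305,210,6),.112))
c=onz(ti,*P(237,272,180,200,8),.092)
m=onz(ti,*P(155,206,180,200,8),.092)-c; print("mark",m,np.arctan2(m[1],m[0]))
r=onz(ti,359,203,.092); print("spare",r)
t=np.load("top0.npz")["d"]; print(t[300,218],)
for u,v in [(218,300),(300,260),(230,255)]:
    o,d=ray(ti,u,v); print((o+d*t[v,u]))
s=sense(); 
from scipy.spatial.transform import Rotation as R
q=s["orientation"];print(R.from_quat(q,scalar_first=True).as_matrix())
```

```text
top base [0.51253163 0.11964179 0.012     ] rim [0.51302274 0.11975913 0.092     ] bit tip [0.51331039 0.12021752 0.112     ]
scene base [0.51808501 0.12301533 0.012     ] rim [0.51570961 0.12079872 0.092     ] tip [0.51315571 0.11873813 0.112     ]
mark [0.01283874 0.01653735 0.        ] 0.910644697507536
spare [ 0.56241881 -0.114309    0.092     ]
0.8126299
[ 0.40321124  0.11820878 -0.00042267]
[ 4.73638255e-01 -2.37826810e-02 -3.26120190e-04]
[0.48110298 0.09716041 0.01164488]
[[ 3.80944496e-01  9.24597827e-01 -3.86137886e-04]
 [ 9.24597470e-01 -3.80944689e-01 -8.13444514e-04]
 [-8.99206206e-04 -4.71449019e-05 -9.99999595e-01]]
```

Run:
```python
from h import *
ti=imaging.camera_info("top")
d=np.load("top0.npz")["d"]
o=[]
for v in range(90,300,15):
  for u in range(0,110,15):
    if d[v,u]>0:
      a,b=ray(ti,u,v);p=a+b*d[v,u]
      if p[2]>.03:o.append(p)
o=np.array(o);print(o.round(3))
si=imaging.camera_info("scene");d=np.load("scene0.npz")["d"]
for u,v in [(530,340),(555,340),(510,400)]:
  a,b=ray(si,u,v);print(a+b*d[v,u])
```

```text
[[0.708 0.496 0.063]
 [0.706 0.466 0.067]
 [0.715 0.455 0.039]
 [0.681 0.465 0.064]
 [0.677 0.432 0.075]
 [0.649 0.476 0.085]
 [0.65  0.451 0.084]
 [0.65  0.426 0.082]
 [0.66  0.422 0.042]
 [0.624 0.473 0.086]
 [0.624 0.447 0.086]
 [0.625 0.424 0.082]
 [0.63  0.411 0.057]
 [0.599 0.471 0.086]
 [0.599 0.446 0.084]
 [0.599 0.42  0.084]
 [0.602 0.403 0.07 ]
 [0.574 0.469 0.086]
 [0.574 0.442 0.087]
 [0.574 0.418 0.085]
 [0.575 0.396 0.079]
 [0.549 0.467 0.086]
 [0.549 0.442 0.085]
 [0.549 0.416 0.086]
 [0.55  0.393 0.081]
 [0.554 0.388 0.043]
 [0.524 0.466 0.085]
 [0.524 0.439 0.087]
 [0.525 0.413 0.088]
 [0.525 0.39  0.084]
 [0.527 0.378 0.059]
 [0.5   0.463 0.087]
 [0.5   0.438 0.086]
 [0.5   0.411 0.089]
 [0.501 0.389 0.082]
 [0.502 0.375 0.061]
 [0.476 0.463 0.084]
 [0.476 0.44  0.079]
 [0.477 0.428 0.056]]
[0.51409645 0.3879807  0.08533565]
[0.48895862 0.41097222 0.0805002 ]
[0.60019736 0.40530162 0.08027771]
```

```bash
python3 -m pendant '[[0,-0.035,0.043,0,0,0,0],[0,-0.035,0.043,0,0,0,0],[0,-0.035,0.043,0,0,0,0],[0,-0.035,0.043,0,0,0,0],[0,-0.035,0.043,0,0,0,0],[0,-0.035,0.043,0,0,0,0],[0,-0.035,0.043,0,0,0,0],[0,-0.035,0.043,0,0,0,0]]'
cat > g.py <<'E'
from h import *
from scipy.spatial.transform import Rotation as R
import sys
t=np.array([0.5135,0.1200,float(sys.argv[1])])
s=sense();M=R.from_quat(s["orientation"],scalar_first=True).as_matrix()
print(s["time_s"],"pos",s["tcp_pos"].round(4),"delta tool mm",(1e3*M.T@(t-s["tcp_pos"])).round(1),"z",M[:,2].round(4),"xyaw",np.degrees(np.arctan2(M[1,0],M[0,0])).round(2),"tilt fix rotvec",(M.T@np.cross(M[:,2],[0,0,-1])).round(4),"j",s["joint_pos"].round(3),s["contact_force"].round(1),s["wrist_torque"].round(2),s["grip_width"])
E
python3 g.py 0.16
```

```text
time_s: 1.15
tcp_pos: [0.4631, 0.2024, 0.2517]
orientation: [0.0, 0.829, 0.559, -0.0]
contact_force: [0.7, 1.1, 0.4]
grip_width: 0.0858
1.15 pos [0.4631 0.2024 0.2517] delta tool mm [-57.4  77.6  91.7] z [-2.e-04 -7.e-04 -1.e+00] xyaw 67.98 tilt fix rotvec [ 0.      0.0007 -0.    ] j [ 3.520e-01  2.810e-01  1.924e+00 -1.000e-03  9.370e-01 -8.340e-01] [0.7 1.1 0.4] [-0.03 -0.05  0.09] 0.0858047788880964
```

```bash
python3 -m pendant '[[0,-0.02,0.026,0.0,0,0,0],[0,-0.02,0.026,0.0,0,0,0],[0,-0.017,0.025,0.03,0,0,0],[0,0,0,0.03,0,0,0],[0,0,0,0.02,0,0,0],[0,0,0,0.01,0,0,0],[0,0,0,0,0,0,0],[0,0,0,0,0,0,0]]'
python3 g.py 0.082
python3 - <<'E'
from h import *
i=imaging.camera_info("wrist")
p,d=imaging.camera("wrist");cv2.imwrite("pics/w1.png",p[:,:,::-1])
print(i["cam_to_world"])
for z in (.092,.112):
    P=np.linalg.inv(i["cam_to_world"])@[.5135,.12,z,1];x=P[0]/-P[2];y=P[1]/P[2];f=1+i["k1"]*(x*x+y*y);print(i["mtx"]@[x*f,y*f,1])
E
```

```text
time_s: 2.15
tcp_pos: [0.5168, 0.1134, 0.16]
orientation: [0.001, 0.831, 0.557, 0.001]
contact_force: [0.4, -0.7, 0.4]
grip_width: 0.0854
2.15 pos [0.5168 0.1134 0.16  ] delta tool mm [ 4.8 -5.7 78. ] z [ 1.8e-03 -7.0e-04 -1.0e+00] xyaw 67.63 tilt fix rotvec [ 0.0019 -0.     -0.    ] j [ 1.590e-01  4.330e-01  1.965e+00 -1.000e-03  7.410e-01 -1.020e+00] [ 0.4 -0.7  0.4] [0.02 0.03 0.03] 0.08542446416503859
[[ 0.38057515 -0.88360728 -0.27276498  0.44689194]
 [ 0.92474936  0.36329585  0.11337879  0.14135111]
 [-0.00108793 -0.29538839  0.95537664  0.28026148]
 [ 0.          0.          0.          1.        ]]
[290.36962872 233.94369886   1.        ]
[291.4003297  247.48258908   1.        ]
```

View pics/w1.png

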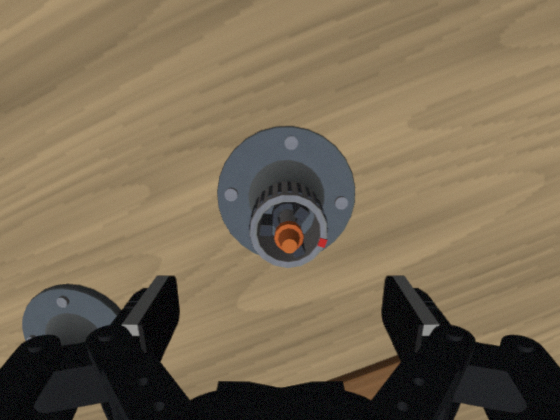

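Run:
```python
from h import *
i=imaging.camera_info("wrist")
p,d=imaging.camera("wrist")
crop(p,200,115,370,285,4,"pics/w1c.png")
print(onz(i,288,231,.092),onz(i,289,246,.112))
```

```text
[0.51141497 0.11943044 0.092     ] [0.5123406  0.11917435 0.112     ]
```

View pics/w1c.png

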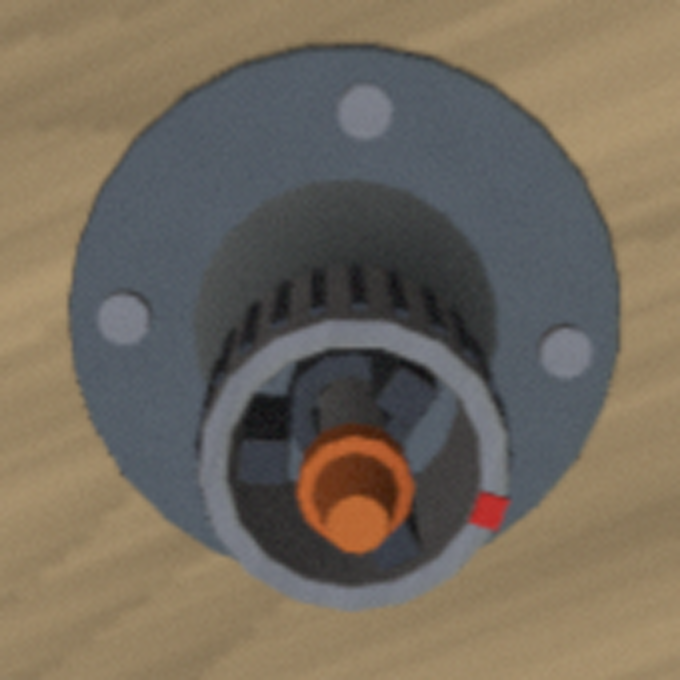

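```bash
python3 -m pendant '[[0,0.0044,-0.006,0.0,0,0,0],[0,0,0,0,0,0,0],[0,0,0,0.02,0.002,0,0],[0,0,0,0.02,0,0,0],[0,0,0,0.02,0,0,0],[0,0,0,0.012,0,0,0],[0,0,0,0,0,0,0],[0,0,0,0,0,0,0]]'
sed -i 's/0.5135,0.1200/0.5128,0.1198/' g.py; python3 g.py 0.080
```

```text
time_s: 3.25
tcp_pos: [0.5147, 0.1215, 0.089]
orientation: [0.001, 0.83, 0.557, 0.003]
contact_force: [0.1, -0.7, -0.2]
grip_width: 0.0854
3.25 pos [0.5147 0.1215 0.089 ] delta tool mm [-2.3 -1.1  9. ] z [ 0.0055  0.0011 -1.    ] xyaw 67.72 tilt fix rotvec [ 0.0047 -0.0031 -0.    ] j [ 0.174  0.544  2.016  0.     0.576 -1.008] [ 0.1 -0.7 -0.2] [-0.03 -0.01 -0.02] 0.08535345916255768
```

```bash
python3 -m pendant '[[0,-0.0023,-0.0011,0.005,0.005,-0.003,0],[0,0,0,0.004,0,0,0],[0,0,0,0,0,0,0],[100,0,0,0,0,0,0],[150,0,0,0,0,0,0],[150,0,0,0,0,0,0],[150,0,0,0,0,0,0],[150,0,0,0,0,0,0]]'
python3 g.py 0.080
```

```text
time_s: 4.25
tcp_pos: [0.5135, 0.1197, 0.0812]
orientation: [0.0, 0.83, 0.557, 0.001]
contact_force: [1.0, -0.2, -2.3]
grip_width: 0.0437
4.25 pos [0.5135 0.1197 0.0812] delta tool mm [-0.2 -0.7  1.2] z [ 1.6e-03  4.0e-04 -1.0e+00] xyaw 67.72 tilt fix rotvec [ 0.0014 -0.001  -0.    ] j [ 0.172  0.557  2.021  0.     0.562 -1.011] [ 1.  -0.2 -2.3] [-0.11 -0.05 -0.04] 0.04369834140785428
```

```bash
python3 -m pendant '[[255,0,0,0,0,0,0],[255,0,0,0,0,0,0.1],[255,0,0,0,0,0,0.1],[255,0,0,0,0,0,0.1],[255,0,0,0,0,0,0.1],[255,0,0,0,0,0,0.1],[255,0,0,0,0,0,0],[255,0,0,0,0,0,0]]'
python3 g.py 0.080;python3 - <<'E'
from h import *
p,d=imaging.camera("wrist");crop(p,200,150,370,320,4,"pics/w2c.png");cv2.imwrite("pics/w2.png",p[:,:,::-1])
E
```

```text
time_s: 5.25
tcp_pos: [0.5133, 0.1195, 0.0813]
orientation: [0.0, 0.944, 0.329, 0.001]
contact_force: [-0.2, 0.1, 0.3]
grip_width: 0.0437
5.25 pos [0.5133 0.1195 0.0813] delta tool mm [-0.2 -0.6  1.3] z [ 1.2e-03 -1.0e-04 -1.0e+00] xyaw 38.42 tilt fix rotvec [ 0.0008 -0.0008  0.    ] j [ 1.710e-01  5.570e-01  2.021e+00 -1.000e-03  5.630e-01 -4.990e-01] [-0.2  0.1  0.3] [-0.13  0.08 -0.05] 0.043669462740161834
```

View pics/w2.png

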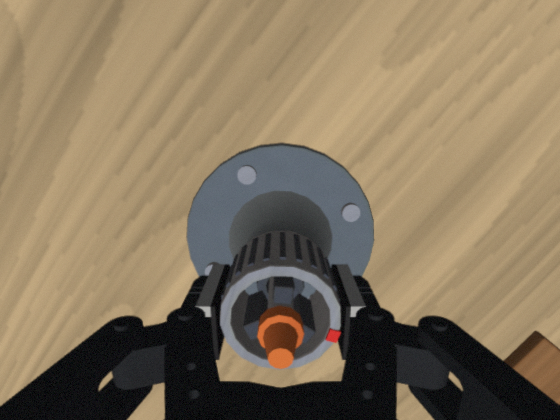

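The red mark at (334,335) has turned with the gripper, so the grip isn't slipping. The sleeve has turned about 0.51 rad so far.

```bash
python3 -m pendant '[[255,0,0,0,0,0,0.06],[255,0,0,0,0,0,0.06],[255,0,0,0,0,0,0.06],[255,0,0,0,0,0,0.04],[255,0,0,0,0,0,0],[255,0,0,0,0,0,0],[255,0,0,0,0,0,0],[255,0,0,0,0,0,0]]'
python3 g.py 0.080
python3 -m pendant '[[255,0,0,0,0,0,0.05],[255,0,0,0,0,0,0.05],[255,0,0,0,0,0,0],[255,0,0,0,0,0,0],[255,0,0,0,0,0,0],[255,0,0,0,0,0,0],[255,0,0,0,0,0,0],[255,0,0,0,0,0,0]]'
python3 g.py 0.080
```

```text
time_s: 6.3
tcp_pos: [0.5132, 0.1194, 0.0813]
orientation: [0.0, 0.974, 0.226, 0.0]
contact_force: [-0.4, 0.1, -0.3]
grip_width: 0.0441
6.3 pos [0.5132 0.1194 0.0813] delta tool mm [-0.2 -0.5  1.3] z [ 9.e-04 -4.e-04 -1.e+00] xyaw 26.08 tilt fix rotvec [ 0.0007 -0.0007  0.    ] j [ 1.710e-01  5.570e-01  2.021e+00 -1.000e-03  5.630e-01 -2.830e-01] [-0.4  0.1 -0.3] [-0.11  0.1  -0.14] 0.04412177492421131
time_s: 7.3
tcp_pos: [0.5131, 0.1194, 0.0813]
orientation: [0.0, 0.984, 0.178, 0.0]
contact_force: [0.3, -0.5, 0.5]
grip_width: 0.0438
7.3 pos [0.5131 0.1194 0.0813] delta tool mm [-0.2 -0.5  1.3] z [ 8.e-04 -4.e-04 -1.e+00] xyaw 20.46 tilt fix rotvec [ 0.0007 -0.0006 -0.    ] j [ 1.710e-01  5.570e-01  2.021e+00 -1.000e-03  5.630e-01 -1.850e-01] [ 0.3 -0.5  0.5] [-0.12  0.09 -0.11] 0.04379945598836837
```

```bash
python3 -m pendant '[[255,0,0,0,0,0,0.05],[255,0,0,0,0,0,0.05],[255,0,0,0,0,0,0.03],[255,0,0,0,0,0,0],[255,0,0,0,0,0,0],[255,0,0,0,0,0,0],[255,0,0,0,0,0,0],[255,0,0,0,0,0,0]]'
python3 g.py 0.080;python3 - <<'E'
from h import *
p,d=imaging.camera("wrist");crop(p,200,200,370,370,4,"pics/w3c.png");cv2.imwrite("pics/w3.png",p[:,:,::-1])
E
```

```text
time_s: 8.3
tcp_pos: [0.5131, 0.1193, 0.0812]
orientation: [0.0, 0.994, 0.113, 0.0]
contact_force: [-0.5, -0.8, 0.7]
grip_width: 0.0441
8.3 pos [0.5131 0.1193 0.0812] delta tool mm [-0.2 -0.5  1.2] z [ 7.e-04 -6.e-04 -1.e+00] xyaw 12.95 tilt fix rotvec [ 0.0007 -0.0005 -0.    ] j [ 1.710e-01  5.570e-01  2.021e+00 -1.000e-03  5.630e-01 -5.300e-02] [-0.5 -0.8  0.7] [-0.04  0.11 -0.09] 0.044094899432868304
```

View pics/w3c.png

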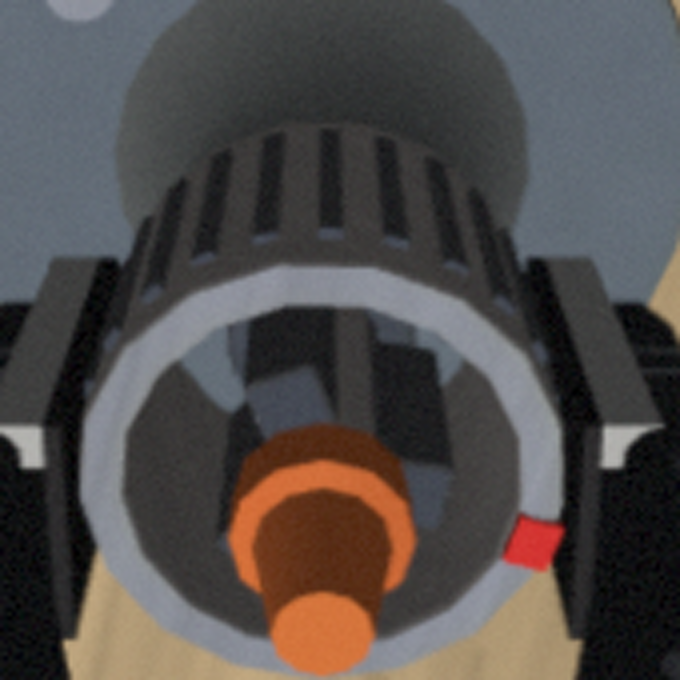

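The jaws are close to the shank, and the mark, at crop pixel (533,543), still turns with the gripper. I'll keep turning.

```bash
python3 -m pendant '[[255,0,0,0,0,0,0.05],[255,0,0,0,0,0,0.05],[255,0,0,0,0,0,0],[255,0,0,0,0,0,0],[255,0,0,0,0,0,0],[255,0,0,0,0,0,0],[255,0,0,0,0,0,0],[255,0,0,0,0,0,0]]'
python3 g.py 0.080
```

```text
time_s: 9.35
tcp_pos: [0.513, 0.1193, 0.0813]
orientation: [0.0, 0.998, 0.064, 0.0]
contact_force: [-1.3, -1.4, 1.4]
grip_width: 0.0438
9.35 pos [0.513  0.1193 0.0813] delta tool mm [-0.1 -0.5  1.3] z [ 6.e-04 -8.e-04 -1.e+00] xyaw 7.3 tilt fix rotvec [ 0.0009 -0.0005 -0.    ] j [ 1.720e-01  5.570e-01  2.021e+00 -2.000e-03  5.630e-01  4.600e-02] [-1.3 -1.4  1.4] [-0.13  0.11  0.07] 0.04380618832100409
```

```bash
python3 -m pendant '[[255,0,0,0,0,0,0.05],[255,0,0,0,0,0,0.05],[255,0,0,0,0,0,0],[255,0,0,0,0,0,0],[255,0,0,0,0,0,0],[255,0,0,0,0,0,0],[255,0,0,0,0,0,0],[255,0,0,0,0,0,0]]'
python3 g.py 0.080
python3 - <<'E'
from h import *
p,d=imaging.camera("wrist");crop(p,200,200,370,370,4,"pics/w4c.png")
E
```

```text
time_s: 10.35
tcp_pos: [0.5129, 0.1193, 0.0812]
orientation: [0.0, 1.0, 0.014, 0.0]
contact_force: [-0.4, -0.0, 1.2]
grip_width: 0.0441
10.35 pos [0.5129 0.1193 0.0812] delta tool mm [-0.1 -0.5  1.2] z [ 5.e-04 -9.e-04 -1.e+00] xyaw 1.64 tilt fix rotvec [ 0.0009 -0.0005  0.    ] j [ 1.720e-01  5.570e-01  2.021e+00 -2.000e-03  5.630e-01  1.450e-01] [-0.4 -0.   1.2] [-0.13  0.14  0.11] 0.04409167101219572
```

View pics/w4c.png

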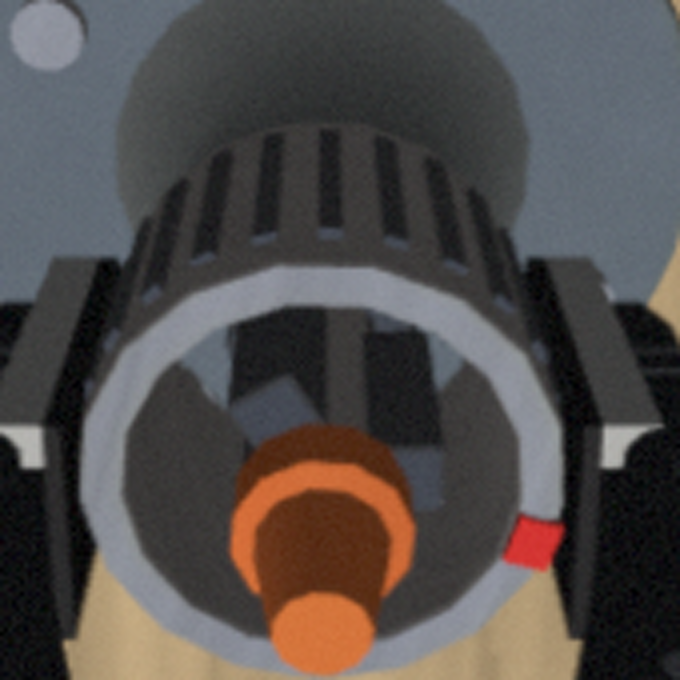

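```bash
python3 -m pendant '[[255,0,0,0,0,0,0.05],[255,0,0,0,0,0,0.04],[255,0,0,0,0,0,0.03],[255,0,0,0,0,0,0],[255,0,0,0,0,0,0],[255,0,0,0,0,0,0],[255,0,0,0,0,0,0],[255,0,0,0,0,0,0]]'
python3 g.py 0.080
python3 - <<'E'
from h import *
p,d=imaging.camera("wrist");crop(p,200,200,370,370,4,"pics/w5c.png")
E
```

```text
time_s: 11.4
tcp_pos: [0.5128, 0.1185, 0.0812]
orientation: [0.001, 0.999, -0.046, 0.0]
contact_force: [-0.9, -2.2, 1.0]
grip_width: 0.044
11.4 pos [0.5128 0.1185 0.0812] delta tool mm [-0.1 -1.3  1.2] z [ 2.0e-04 -2.4e-03 -1.0e+00] xyaw -5.25 tilt fix rotvec [ 0.0024 -0.0004  0.    ] j [ 0.171  0.557  2.021 -0.005  0.564  0.267] [-0.9 -2.2  1. ] [-0.46  0.14  0.43] 0.04401716434506988
```

View pics/w5c.png

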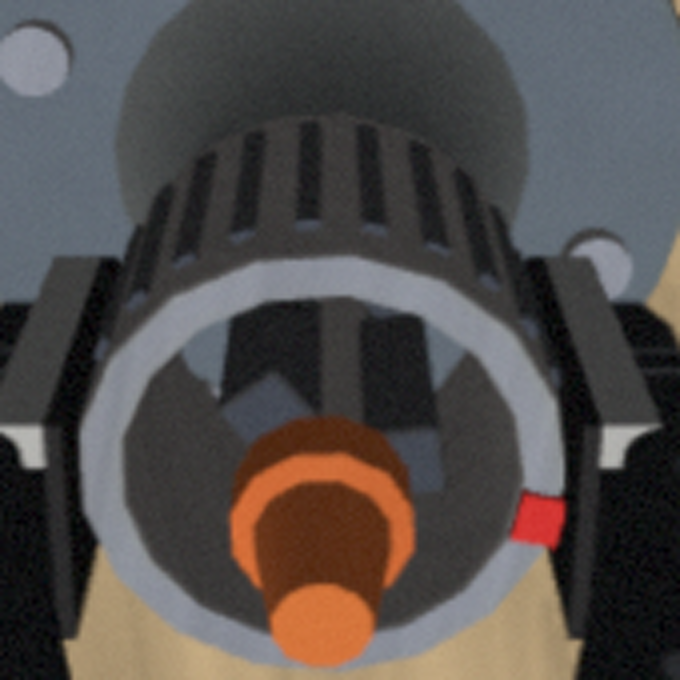

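The torque is now rising (0.43 N m) and the mark has slipped slightly in the pads, from (533,543) to (539,520), so the jaws are biting. I'll make one more firm tightening turn, after re-centring.

```bash
python3 -m pendant '[[255,0,-0.001,0,0.002,0,0.05],[255,0,0,0,0,0,0.05],[255,0,0,0,0,0,0.05],[255,0,0,0,0,0,0],[255,0,0,0,0,0,0],[255,0,0,0,0,0,0],[255,0,0,0,0,0,0],[255,0,0,0,0,0,0]]'
python3 g.py 0.080
python3 - <<'E'
from h import *
p,d=imaging.camera("wrist");crop(p,200,200,370,370,4,"pics/w6c.png")
E
```

```text
time_s: 12.45
tcp_pos: [0.5128, 0.1197, 0.0813]
orientation: [0.0, 0.993, -0.121, 0.0]
contact_force: [-0.8, -1.6, 1.4]
grip_width: 0.0432
12.45 pos [0.5128 0.1197 0.0813] delta tool mm [-0.  -0.1  1.3] z [ 4.e-04 -2.e-04 -1.e+00] xyaw -13.91 tilt fix rotvec [ 0.0001 -0.0005  0.    ] j [ 0.172  0.557  2.021 -0.     0.563  0.415] [-0.8 -1.6  1.4] [-0.23  0.08  0.26] 0.04321560875376006
```

View pics/w6c.png

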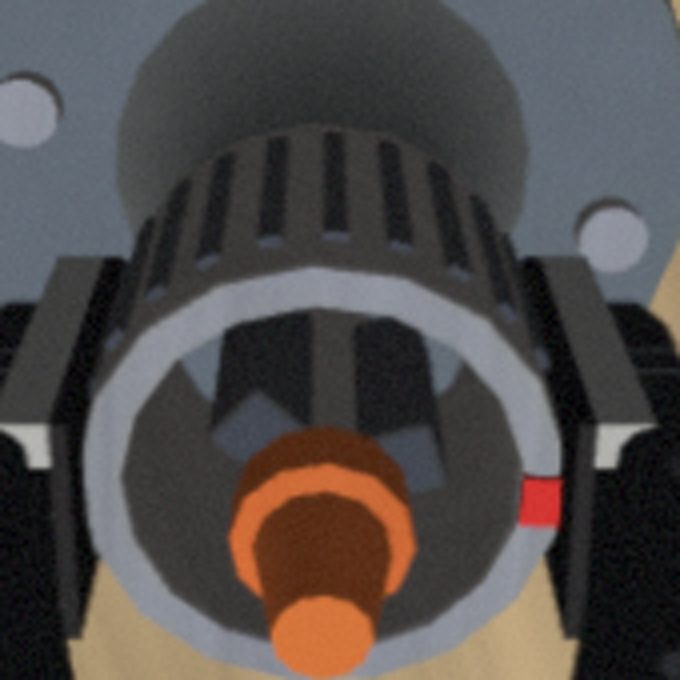

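```bash
python3 - <<'E'
from h import *
i=imaging.camera_info("wrist"); 
P=lambda x,y,y0:(200+(x+.5)/4-.5,y0+(y+.5)/4-.5)
c=np.array([.5128,.1198])
m=onz(i,*P(540,501,200),.092)[:2]; 
# center in view: rim fit
l=onz(i,*P(84,470,200),.092);r=onz(i,*P(561,470,200),.092);print(m,(l+r)/2)
for cc in (c,((l+r)/2)[:2]): print(np.arctan2(*(m-cc)[::-1]))
p,d=imaging.camera("top");crop(p,180,200,260,275,8,"pics/t6.png")
E
python3 -m pendant '[[255,0,0,0,0,0,0.08],[255,0,0,0,0,0,0.08],[255,0,0,0,0,0,0],[255,0,0,0,0,0,0],[255,0,0,0,0,0,0],[255,0,0,0,0,0,0],[255,0,0,0,0,0,0],[255,0,0,0,0,0,0]]'
python3 g.py 0.080
python3 - <<'E'
from h import *
p,d=imaging.camera("wrist");crop(p,200,200,370,370,4,"pics/w7c.png")
i=imaging.camera_info("wrist");np.savez("w7.npz",T=i["cam_to_world"])
E
```

```text
[0.53115978 0.11329541] [0.512756   0.12125116 0.092     ]
-0.34048673492273024
-0.4080279247205549
time_s: 13.55
tcp_pos: [0.5126, 0.1195, 0.0814]
orientation: [0.001, 0.98, -0.197, 0.0]
contact_force: [-1.8, -3.2, 2.1]
grip_width: 0.0427
13.55 pos [0.5126 0.1195 0.0814] delta tool mm [ 0.  -0.3  1.4] z [ 4.0e-04 -1.7e-03 -1.0e+00] xyaw -22.72 tilt fix rotvec [ 0.0014 -0.001   0.    ] j [ 0.173  0.556  2.021 -0.003  0.564  0.572] [-1.8 -3.2  2.1] [-0.42  0.14  1.58] 0.04274975775882972
```

View pics/w7c.png

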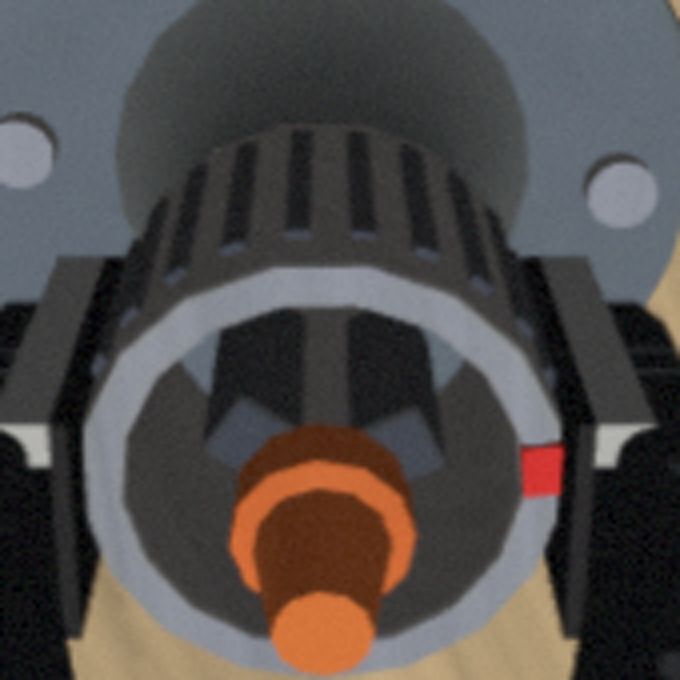

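The torque reached 1.58 N m and the pads now slip on a sleeve that has stopped turning, so the jaws are firmly closed. I'll release and retreat straight up.

```bash
python3 -m pendant '[[0,0,0,0,0,0,0],[0,0,0,0,0,0,0],[0,0,0,0,0,0,0],[0,0,0,0,0,0,0],[0,0,0,-0.02,0,0,0],[0,0,0,-0.03,0,0,0],[0,0,0,-0.03,0,0,0],[0,0,0,-0.01,0,0,0]]'
python3 g.py 0.16
python3 - <<'E'
from h import *
i=imaging.camera_info("wrist")
p,d=imaging.camera("wrist");crop(p,200,115,370,285,4,"pics/w8c.png");np.savez("w8.npz",T=i["cam_to_world"])
E
```

```text
time_s: 14.6
tcp_pos: [0.5122, 0.1199, 0.1727]
orientation: [0.0, 0.98, -0.199, -0.001]
contact_force: [0.8, 0.2, 0.1]
grip_width: 0.0855
14.6 pos [0.5122 0.1199 0.1727] delta tool mm [ 0.6 -0.2 12.7] z [-1.7e-03 -5.0e-04 -1.0e+00] xyaw -23.0 tilt fix rotvec [0.0011 0.0014 0.    ] j [ 0.172  0.413  1.959 -0.     0.772  0.574] [0.8 0.2 0.1] [-0.1  -0.04  0.01] 0.08546776464707499
```

View pics/w8c.png

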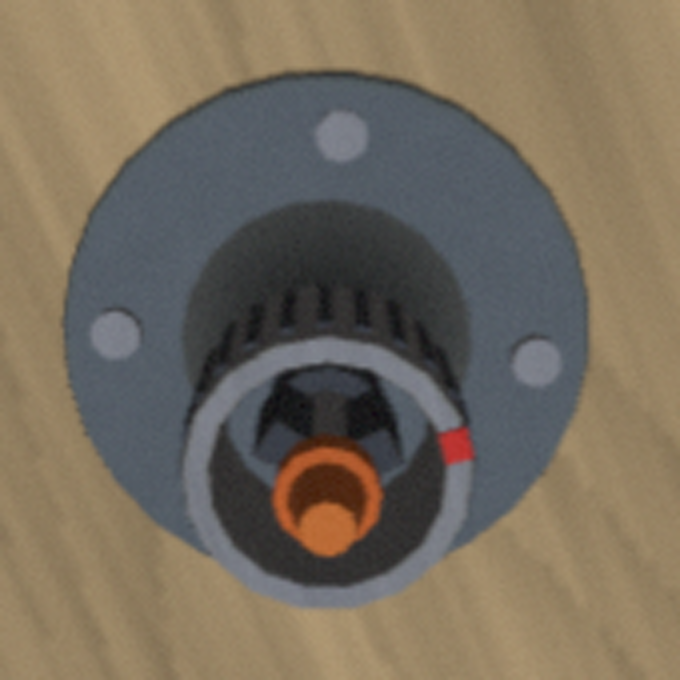

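Run:
```python
from h import *
i=dict(imaging.camera_info("wrist"))
P=lambda x,y:(200+(x+.5)/4-.5,115+(y+.5)/4-.5)
T1=np.array([[0.38057515,-0.88360728,-0.27276498,0.44689194],[0.92474936,0.36329585,0.11337879,0.14135111],[-0.00108793,-0.29538839,0.95537664,0.28026148],[0,0,0,1]])
def ang(T,m,c):
    j=dict(i,cam_to_world=T); v=(onz(j,*P(*m),.092)-onz(j,*P(*c),.092)); return np.arctan2(v[1],v[0]),np.linalg.norm(v)
a=ang(T1,(489,511),(354,464)); b=ang(np.load("w8.npz")["T"],(456,446),(329,473)); print(a,b,"turn",a[0]-b[0])
p,d=imaging.camera("top");crop(p,180,180,400,275,3.6,"pics/t8.png")
p,d=imaging.camera("scene");crop(p,180,160,400,305,3.6,"pics/s8.png")
```

```text
(np.float64(0.8268798993151945), np.float64(0.020647501587864638)) (np.float64(-0.17935480195650666), np.float64(0.01957855916757794)) turn 1.0062347012717012
```

View pics/s8.png

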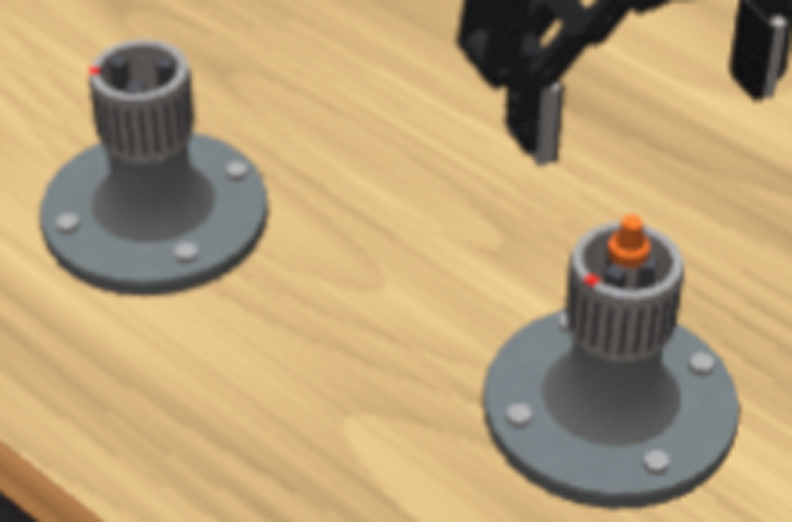

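View pics/t8.png

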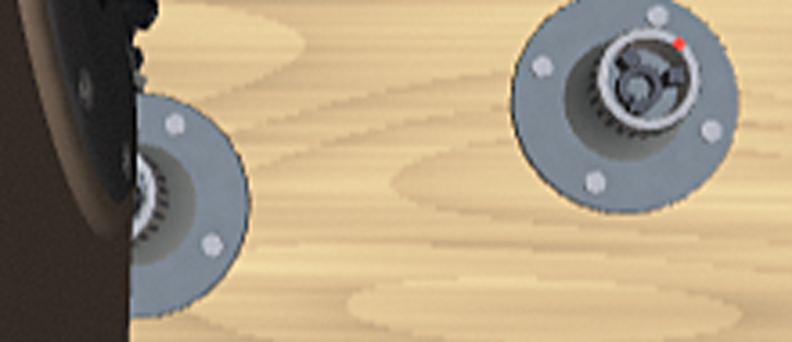

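Run:
```python
from h import *
from scipy.optimize import least_squares
i=dict(imaging.camera_info("wrist"))
T8=np.load("w8.npz")["T"];T7=np.load("w7.npz")["T"]
def unP(x,y,y0): return (200+(x+.5)/4-.5,y0+(y+.5)/4-.5)
def fit(T,pts,m,y0):
    j=dict(i,cam_to_world=T); f=lambda q:onz(j,*unP(*q,y0),.092)[:2]
    X=np.array([f(q) for q in pts]); r=least_squares(lambda c:np.hypot(*(X-c[:2]).T)-c[2],[.5128,.1198,.0225]).x
    v=f(m)-r[:2]; return r.round(4),np.arctan2(v[1],v[0]),np.hypot(*v)
T1=np.array([[0.38057515,-0.88360728,-0.27276498,0.44689194],[0.92474936,0.36329585,0.11337879,0.14135111],[-0.00108793,-0.29538839,0.95537664,0.28026148],[0,0,0,1]])
print(fit(T1,[(202,462),(507,462),(354,320),(354,608)],(489,511),115))
print(fit(T7,[(84,440),(561,440),(322,266),(560,500),(84,500)],(543,470),200))
print(fit(T8,[(185,475),(470,475),(328,337),(328,608)],(456,446),115))
```

```text
(array([0.5119, 0.1194, 0.0216]), np.float64(0.8588270552388013), np.float64(0.020331687134073947))
(array([0.5124, 0.1196, 0.0218]), np.float64(-0.327234354045273), np.float64(0.01995882563765883))
(array([0.5125, 0.1195, 0.0217]), np.float64(-0.15207361054759472), np.float64(0.01993872805029267))
```

Run:
```python
from h import *
i=dict(imaging.camera_info("wrist"));T7=np.load("w7.npz")["T"];j=dict(i,cam_to_world=T7)
f=lambda x,y:onz(j,200+(x+.5)/4-.5,200+(y+.5)/4-.5,.092)[:2]
for n,m,c,yaw in [("w3",(533,543),[.5124,.1196],12.95),("w4",(533,543),[.5124,.1196],1.64),("w6",(540,501),[.5124,.1196],-13.91),("w7",(543,470),[.5124,.1196],-22.72)]:
    v=f(*m)-c; rel=np.arctan2(v[1],v[0])+np.radians(22.72); a=rel+np.radians(yaw); print(n,"rel",rel.round(3),"abs",a.round(3),"turn",(.859-a).round(3))
print(sense()["time_s"])
```

```text
w3 rel -0.324 abs -0.098 turn 0.957
w4 rel -0.324 abs -0.296 turn 1.155
w6 rel -0.098 abs -0.341 turn 1.2
w7 rel 0.068 abs -0.328 turn 1.187
14.75
```

Compared with the loaded views, the sleeve turned about 1.19 rad under load but has sprung back to 1.01 rad after release. The likely cause is letting go at high torque. I'll re-grip, tighten again, and take the load off before opening.

```bash
python3 -m pendant '[[0,0.0005,0,0.03,0.001,0.0015,0],[0,0,0,0.03,0,0,0],[0,0,0,0.02,0,0,0],[0,0,0,0.008,0,0,0],[120,0,0,0,0,0,0],[255,0,0,0,0,0,0],[255,0,0,0,0,0,0],[255,0,0,0,0,0,0]]'
python3 g.py 0.080
python3 -m pendant '[[255,0,0,0,0,0,0.05],[255,0,0,0,0,0,0.05],[255,0,0,0,0,0,0],[255,0,0,0,0,0,0],[255,0,0,0,0,0,0],[255,0,0,0,0,0,0],[255,0,0,0,0,0,0],[255,0,0,0,0,0,0]]'
python3 g.py 0.080
```

```text
time_s: 15.75
tcp_pos: [0.5124, 0.1187, 0.0778]
orientation: [0.001, 0.98, -0.199, -0.0]
contact_force: [-1.2, 3.2, -26.9]
grip_width: 0.0439
15.75 pos [0.5124 0.1187 0.0778] delta tool mm [-0.  -1.2 -2.2] z [-0.0011 -0.0013 -1.    ] xyaw -22.98 tilt fix rotvec [ 0.0016  0.0005 -0.    ] j [ 1.710e-01  5.630e-01  2.023e+00 -2.000e-03  5.570e-01  5.730e-01] [ -1.2   3.2 -26.9] [0.35 0.27 0.16] 0.04394765360847759
time_s: 16.75
tcp_pos: [0.5122, 0.1188, 0.0778]
orientation: [0.001, 0.969, -0.248, -0.0]
contact_force: [2.7, 0.5, -16.8]
grip_width: 0.044
16.75 pos [0.5122 0.1188 0.0778] delta tool mm [ 0.  -1.1 -2.2] z [-0.001  -0.0012 -1.    ] xyaw -28.67 tilt fix rotvec [ 0.0016  0.0003 -0.    ] j [ 1.710e-01  5.630e-01  2.023e+00 -2.000e-03  5.570e-01  6.730e-01] [  2.7   0.5 -16.8] [-0.03 -0.4   0.02] 0.04395662666300105
```

```bash
python3 -m pendant '[[255,0,-0.0005,-0.001,0,0,0.04],[255,0,0,0,0,0,0.04],[255,0,0,0,0,0,0],[255,0,0,0,0,0,0],[255,0,0,0,0,0,0],[255,0,0,0,0,0,0],[255,0,0,0,0,0,0],[255,0,0,0,0,0,0]]'
python3 g.py 0.080
python3 - <<'E'
from h import *
p,d=imaging.camera("wrist");crop(p,200,200,370,370,4,"pics/w9c.png");np.savez("w9.npz",T=imaging.camera_info("wrist")["cam_to_world"])
E
```

```text
time_s: 17.75
tcp_pos: [0.5121, 0.1189, 0.0778]
orientation: [0.001, 0.958, -0.285, -0.001]
contact_force: [4.3, -1.0, -18.1]
grip_width: 0.0435
17.75 pos [0.5121 0.1189 0.0778] delta tool mm [ 0.1 -1.2 -2.2] z [-0.002  -0.0019 -1.    ] xyaw -33.18 tilt fix rotvec [ 0.0027  0.0007 -0.    ] j [ 0.171  0.563  2.023 -0.003  0.558  0.753] [  4.3  -1.  -18.1] [-0.01 -0.49  0.15] 0.043479239737225714
```

View pics/w9c.png

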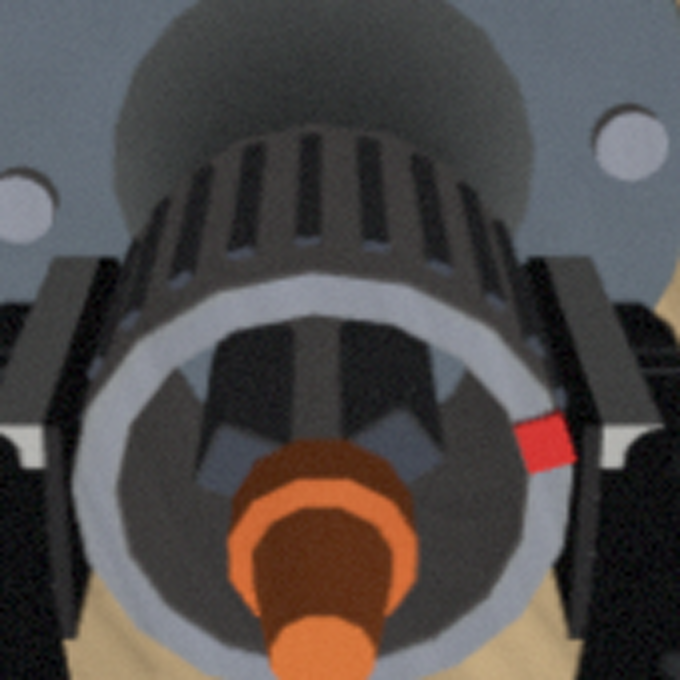

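```bash
cat > ma.py <<'E'
from h import *
import sys
from scipy.optimize import least_squares
a=sys.argv; T=np.load(a[1])["T"]; y0=float(a[2]); q=[tuple(map(float,s.split(","))) for s in a[3:]]
j=dict(imaging.camera_info("wrist"),cam_to_world=T); f=lambda x:onz(j,200+(x[0]+.5)/4-.5,y0+(x[1]+.5)/4-.5,.092)[:2]
X=np.array([f(x) for x in q[1:]]); c=least_squares(lambda c:np.hypot(*(X-c).T)-.0217,[.5124,.1196]).x
for cc in (c,np.array([.5124,.1196])):
    v=f(q[0])-cc; t=np.arctan2(v[1],v[0]); print(c.round(4),"abs",t.round(3),"turn",(.859-t).round(3))
E
python3 ma.py w9.npz 200 547,442 75,470 573,470 320,273; python3 -c "
from station import sense;print(sense()['time_s'])"
```

```text
[0.5127 0.1198] abs -0.304 turn 1.163
[0.5127 0.1198] abs -0.291 turn 1.15
17.8
```

```bash
python3 -m pendant '[[255,0,-0.0005,0,0.002,0,0.04],[255,0,0,0,0,0,0.02],[255,0,0,0,0,0,0],[255,0,0,0,0,0,0],[255,0,0,0,0,0,0],[255,0,0,0,0,0,0],[255,0,0,0,0,0,0],[255,0,0,0,0,0,0]]'
python3 g.py 0.080
```

```text
time_s: 18.8
tcp_pos: [0.5118, 0.1186, 0.0778]
orientation: [0.001, 0.949, -0.315, -0.001]
contact_force: [2.3, -2.2, -16.9]
grip_width: 0.0445
18.8 pos [0.5118 0.1186 0.0778] delta tool mm [ 0.1 -1.6 -2.2] z [-0.0019 -0.0016 -1.    ] xyaw -36.78 tilt fix rotvec [ 0.0024  0.0006 -0.    ] j [ 1.710e-01  5.620e-01  2.024e+00 -2.000e-03  5.580e-01  8.150e-01] [  2.3  -2.2 -16.9] [-0.5  -0.44  0.84] 0.0444640089126045
```

```bash
python3 -m pendant '[[255,0,0,0,0,0,-0.03],[255,0,0,0,0,0,0],[255,0,0,0,0,0,0],[135,0,0,0,0,0,0],[130,0,0,0,0,0,0],[127,0,0,0,0,0,0],[124,0,0,0,0,0,0],[122,0,0,0,0,0,0]]'
python3 g.py 0.080
python3 - <<'E'
from h import *
p,d=imaging.camera("wrist");crop(p,200,200,370,370,4,"pics/w10c.png");np.savez("w10.npz",T=imaging.camera_info("wrist")["cam_to_world"])
E
```

```text
time_s: 19.8
tcp_pos: [0.5117, 0.1185, 0.0777]
orientation: [0.001, 0.954, -0.301, -0.001]
contact_force: [2.8, -2.8, -17.6]
grip_width: 0.0446
19.8 pos [0.5117 0.1185 0.0777] delta tool mm [ 0.1 -1.7 -2.3] z [-0.002  -0.0014 -1.    ] xyaw -35.02 tilt fix rotvec [ 0.0023  0.0009 -0.    ] j [ 1.700e-01  5.630e-01  2.024e+00 -2.000e-03  5.570e-01  7.830e-01] [  2.8  -2.8 -17.6] [-0.8  -0.56  0.19] 0.04462108650703237
```

View pics/w10c.png

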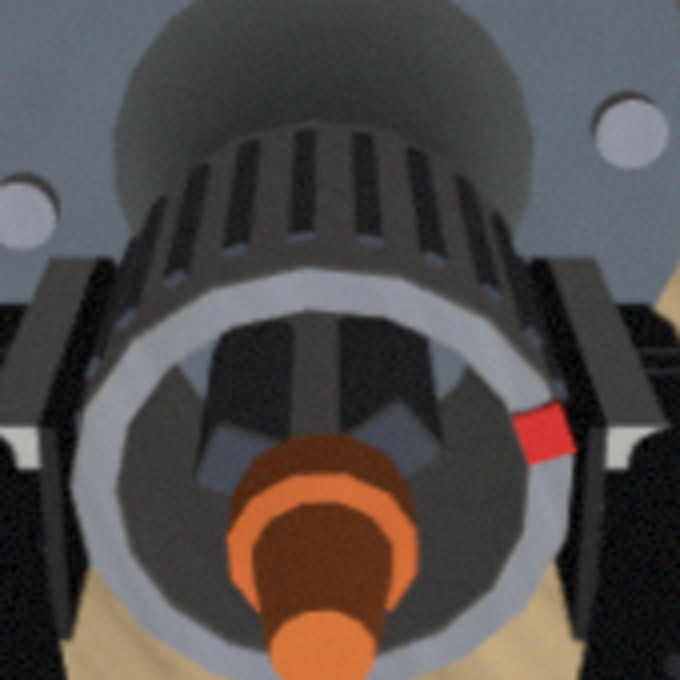

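The mark is at (545,434) and the torque has dropped to 0.19 N m. Now I'll open slowly, without lifting.

```bash
python3 ma.py w10.npz 200 545,434 74,465 574,465 320,269
python3 -m pendant '[[121,0,0,0,0,0,0],[119,0,0,0,0,0,0],[117,0,0,0,0,0,0],[115,0,0,0,0,0,0],[112,0,0,0,0,0,0],[100,0,0,0,0,0,0],[70,0,0,0,0,0,0],[20,0,0,0,0,0,0]]'
python3 g.py 0.080
python3 - <<'E'
from h import *
p,d=imaging.camera("wrist");crop(p,200,200,370,370,4,"pics/w11c.png");np.savez("w11.npz",T=imaging.camera_info("wrist")["cam_to_world"])
E
```

```text
[0.5127 0.1197] abs -0.312 turn 1.171
[0.5127 0.1197] abs -0.303 turn 1.162
time_s: 20.85
tcp_pos: [0.5129, 0.1192, 0.0796]
orientation: [-0.0, 0.954, -0.301, 0.001]
contact_force: [0.1, -0.9, -1.0]
grip_width: 0.0778
20.85 pos [0.5129 0.1192 0.0796] delta tool mm [-0.4 -0.4 -0.4] z [ 1.e-03 -1.e-04 -1.e+00] xyaw -35.08 tilt fix rotvec [-0.0005 -0.0009 -0.    ] j [ 0.171  0.559  2.022 -0.     0.559  0.784] [ 0.1 -0.9 -1. ] [-0.02  0.01 -0.02] 0.07780441526913409
```

View pics/w11c.png

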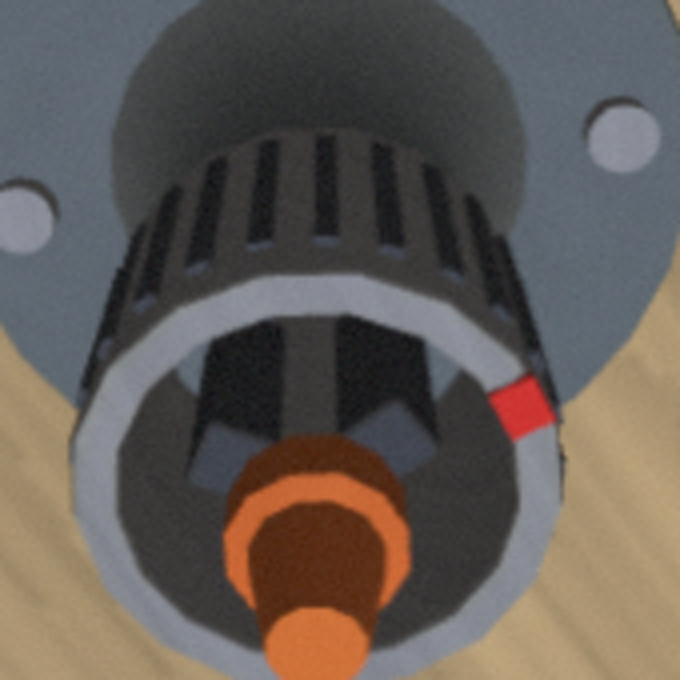

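```bash
python3 ma.py w11.npz 200 523,407 72,470 562,470 317,273;  python3 ma.py w7.npz 200 543,470 84,470 561,470 322,266; python3 ma.py w8.npz 115 456,446 185,475 470,475 328,337
```

```text
[0.5125 0.1197] abs -0.16 turn 1.019
[0.5125 0.1197] abs -0.154 turn 1.013
[0.5124 0.1196] abs -0.329 turn 1.188
[0.5124 0.1196] abs -0.328 turn 1.187
[0.5126 0.1196] abs -0.159 turn 1.018
[0.5126 0.1196] abs -0.158 turn 1.017
```

Both releases, one from about 1.6 N m and one from near zero, ended at the same 1.017 ± 0.005 rad of turn. So the sleeve isn't being dragged back: this is where the jaw preload balances the sleeve friction. The hard stall under load at about 1.19 rad agrees with the 1.4 end stop. Next I'll retreat and check from clear of the chuck.

```bash
python3 -m pendant '[[0,0,0,0,0,0,0],[0,0,0,-0.02,0,0,0],[0,0,0,-0.04,0,0,0],[0,0,0,-0.05,0,0,0],[0,0,0,-0.05,0,0,0],[0,0,0,-0.02,0,0,0],[0,0,0,0,0,0,0],[0,0,0,0,0,0,0]]'
python3 - <<'E'
from h import *
p,d=imaging.camera("wrist");cv2.imwrite("pics/w12.png",p[:,:,::-1]);a=p[110:260,200:370]
q,d=imaging.camera("scene");b=q[160:310,180:400]
cv2.imwrite("pics/f.png",cv2.resize(np.hstack([a,b])[:,:,::-1],None,fx=2,fy=2,interpolation=cv2.INTER_CUBIC))
crop(q,320,205,395,270,10,"pics/f2.png")
print(sense()["time_s"],sense()["contact_force"])
E
```

```text
time_s: 21.9
tcp_pos: [0.5118, 0.119, 0.2639]
orientation: [0.0, 0.954, -0.301, -0.001]
contact_force: [0.1, -0.4, 0.2]
grip_width: 0.0856
22.0 [ 0.03179804 -0.90302371 -0.56236643]
```

View pics/f.png

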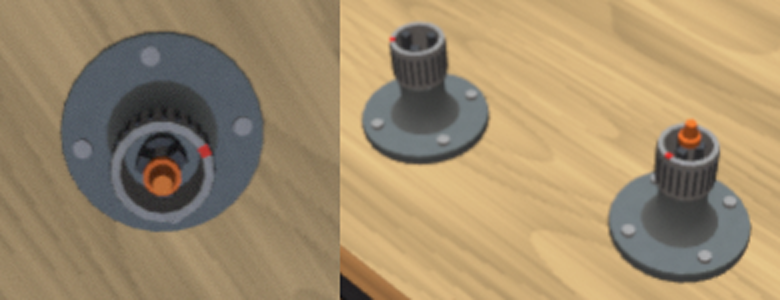

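View pics/f2.png

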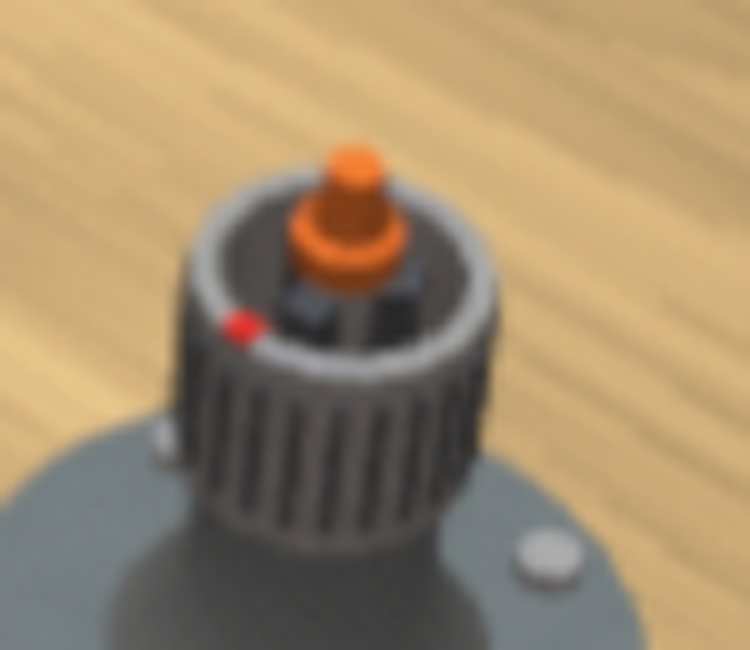

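The bit stands upright with its tip at (355,165). The jaws, at (310,305) and (400,300), sit against the shank under the collar. The empty chuck's mark hasn't moved, and the gripper is clear. I'll hand in.

```bash
python3 -c "
from station import manip;print(manip.sign_off())"
```

```text
the job is handed in; nothing more can be done
None
```

The sleeve of the chuck with the bit is turned clockwise until its jaws closed on the bit. I let go, lifted clear and handed the job in at about 22 s. I never touched the empty chuck.

- **Tightening:** I gripped the sleeve and turned it until it stalled at about 1.19 rad of turn. The pads slipped on it there, and wrist torque reached 1.6 N m.
- **Spring-back:** After the first release the sleeve had sprung back to about 1.02 rad of turn. I gripped it again, tightened it, eased most of the load off and opened slowly. It settled at the same angle.
- **How firm it is:** I take 1.02 rad to be where the jaw pressure balances the sleeve's friction. The starting angle was never measured, so I can't give the final sleeve angle directly; I estimate about 1.2 rad. I judged the firmness from the stall and the pictures, and did not test it by pulling on the bit.
- **Last checks:** The final pictures show the bit upright, the jaws against the shank, the empty chuck's mark unchanged and the gripper clear of everything.

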